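# Index the dispensing arm over the beaker

### The arm

A 6-joint arm with a two-finger parallel gripper is mounted at the origin on a cart in front of the work surface, level with it; the furniture and walls round the work are solid. World frame = base frame: x ahead of the robot, y to its left, z up, the work surface at z = 0. Lengths are in m, angles in rad, forces in N, time in s.
With the tool pointing down it reaches from about 0.35 to 0.975 m from the base axis. Payload 4.9 kg.
Tool frame: the origin (TCP) lies on the centre line of the jaws, within the pads' length; the fingertips stand 25 mm ahead of it and the grasp point (between the pads) lies 6 mm ahead of it; z points along the fingers, y is the line along which they close (so a half turn about z gives the same grasp; the last joint's range is limited). The gripper opens to 85 mm and grips with 20 to 120 N. Pads are 22 mm wide; open, the fingers measure 114 mm over their backs; the gripper's body (76 mm by 85 mm) begins 54 mm behind the grasp point. The pads swing forward as they close: fully open they stand 13 mm farther back than shut.
Start: joints at [1.062, 0.053, 1.613, -0, 1.476, -0.119], TCP at [0.237, 0.578, 0.256] pointing down, gripper open.
Joint ranges: [-3.01, 3.01], [-1.01, 2.22], [0.06, 2.58], [-1.02, 4.17], [0.09, 2.62], [-3.14, 3.14]. Speed limits (rad/s): [2.57, 2.57, 3.14, 3.14, 3.14, 3.14].

### API

Orientations are given as a unit quaternion [w, x, y, z].
In Python, from plant import state, grab_frame, get_calibration, job gives the robot as it stands. The module is installed in compiled form; this text tells all that it offers.
- The arm moves only by the tool move_arm, never from a script. Its argument "targets" is a list that holds one entry, the list of rows, each a list of 5 numbers: the opening in per cent of the stroke, from 0 (shut) to 100 (fully open), then the shift along the tool's x, y, z as a fraction of full scale, then the turn about the tool's z as a fraction of full scale. A call has 1 to 5 rows; each row shifts and turns the commanded pose from where the row before left it, along the tool's axes as they then stand; what a row does not reach is not made up. Full scale, the value 1, is 0.6 m for a shift and 6 degrees for a turn. A row lasts 1/12 s, in which the tool goes at most 41.7 mm and 7.16 degrees, less where a joint would pass 70% of its speed; a pose out of reach is approached as far as the arm can. A call with a number of a shift or a turn outside -1 to 1 is refused whole. A call with a gripper value outside its range is refused whole. The fingers move at their own pace and stop on an object; the grip force is fixed at half the most. Time passes only in rows, so rows that do not move let the fingers close. It gives the time, the measured TCP pose, the force, the opening and the grip force at its end, in the units of the state.
- state(): the state, without advancing time (a new reading comes with each control period).
- grab_frame(name): name is "scene" or "side" or "wrist"; returns the picture (400x640x3 uint8, red, green, blue); there is no depth.
- get_calibration(name): a dict with "vertical_fov" (degrees; the focal length in pixels is half the picture's height over the tangent of half this angle, whatever the lens; pixels are square), "cx", "cy" (the principal point, pixels), "dist_coeffs" ([k1, k2, p1, p2, k3] as OpenCV has them; the pictures are not rectified), "R" (3x3) and "t" (3): a world point X has camera coordinates R X + t. Camera axes: x right, y down, z forward; pixel columns grow to the right and rows downward; lengths in m; the calibration is good to about 2 mm. A picture is of the moment at which its call begins: read the wrist's pose just before it. get_calibration takes no time and is no camera call; for the wrist camera it gives the pose at the moment of the call.
- job.job_done(): hands the job in; it is judged then, once.
The state is a dict: "time": time; "joint_pos": joint angles; "joint_vel": joint speeds; "joint_efforts": joint torques, N m; "tool_pos": TCP position; "tool_rot": TCP orientation; "contact_force": force on the tool from outside, world axes, zero at the start; "ft_torque": the same for the moment, N m; "gripper_width": opening from 0.0 (shut) to 1.0 (fully open); "grasp_force": force on a finger pad.
Only numpy, scipy, OpenCV 4.12 (cv2) and the standard library are available. Lean on these libraries where they do the work, as an engineer would, in place of code of your own. Each camera call takes 0.05 s, during which the arm holds its last target. There are 200 camera calls.

### The job

Swing the dispensing arm on one hole so that its spout stands over the open beaker: hook a fingertip (or the closed fingertips) through the pull ring, lift the spring index pin, swing the arm round to the next hole and let the pin drop fully home there. Hook the ring gently, do not pinch it; do not swing past that hole or the other way, and leave the beaker, the vial, the stopper and the timer where they stand.

Things in the scene. Friction and masses are not known exactly. Their poses are not given: they have to be found in the camera images.
- index_stand: Fixed stand: grey base plate 300 x 300 x 8 mm, metal index plate at its ring end (top 20 mm high), upright pivot. Origin on the pivot axis at bench height; x to the spout's end (about the robot's left), -x to the ring's end (right), y about towards the robot, z up. Five 13 mm holes 130 mm from the pivot at arm angles -60, -30, 0, 30, 60 degrees; the arm starts in the middle one.
- dispensing_arm (a joint): Arm angle about the vertical pivot, rad: 0 = middle hole, next holes +0.524 and -0.524, outer holes +-1.047. Positive: counter-clockwise from above, so the spout goes to the stand's +y (nearer the robot) and the ring away from it. Light friction (under 2 N at the ring), stays where left; play 0.015 rad. Ring bar 34 mm wide, top 33 mm high, 152 mm long; hub 38 mm diameter, 112 mm high.
- index_pin (a joint): Height of the spring pin above its seat, m: 0 = fully home in a hole; at 0.0105 its round tip clears the index plate and the arm can swing (0.014 to 0.018 is comfortable); 0.020 = upper stop. The spring pushes down with 4.5 N at the seat, 7.5 N at the stop. Let go between holes, the pin rides on the plate and drops into the next hole it meets.
- ring_center (a point): Centre of the upright steel pull ring (6 mm bar, 56 mm inside, 68 mm outside diameter) on the pin, 130 mm from the pivot, 95 mm high when home; rises and swings with the pin. x is the ring's axis, level, towards the pivot; y across the ring. Below it: knob 18 mm, housing 30 mm diameter. A finger leaning 45 degrees, pointing down and to the pivot, goes in from outside; the ring's top rests on it.
- spout_tip (a point): Lower end of the small pointed metal spout, 95 mm from the pivot, 98 mm above the bench, under the upper bar (24 mm wide, 110 to 120 mm high). Above it on the bar a white cylindrical reservoir, 44 mm diameter, up to 182 mm high.
- beaker_mid (a point): Centre, half-way up, of the clear open beaker, 57 mm diameter, 69 mm high, loose on the base plate at the nearer or the farther of two stations (varies), 95 mm from the pivot, under where the spout comes one hole to that side.
- vial_mid (a point): Centre of the clear screw vial with a red cap, 33 mm in diameter and 85 mm high, standing loose at the other station. To be left alone.
- stopper_mid (a point): Centre of the cork-coloured tapered stopper, 28 mm in diameter and 26 mm high, loose on the bench beyond the ring's end of the stand. To be left alone.
- timer_mid (a point): Centre of the white bench timer, 45 x 60 x 18 mm, lying loose on the bench beyond the ring's end of the stand. To be left alone.
There are look-alikes about, which are no part of the job. Leave any red or turquoise look-alike of the part that bears timer_mid alone.

How it is judged:
By the outcome, as a careful person would: the job done as asked, in the order asked, and still so for the second after the job is handed in, with the robot touching nothing.
It also fails if it takes over 48 s, if anything falls off the work surface, if the arm or the gripper's body presses on something with over 40 N, if the wrist force passes 120 N, or if a joint passes its speed limit or range.

## Working session

There is one attempt and no reset: what is moved stays moved. The work goes in short steps, Python scripts to look and compute and a tool call to move; the robot and the scene stay as the last step left them, time stands still between calls to the robot, and variables do not carry over. Pictures are saved under pics/ and viewed, at most 10 in all, crops included, and the job is handed in when it is done.

Besides the shell and the picture viewer there is one more tool, called after ">>>" in YAML: its name, and indented under it one key for each argument. move_arm: Moves the arm, as the interface text tells. Shift numbers are shares of 0.6 m and turn numbers shares of 6 degrees, none past 1 either way. Its arguments: {"type":"object","properties":{"targets":{"type":"array"}},"required":["targets"]}

```bash
mkdir -p pics
python3 - <<'E'
from plant import *
import cv2,numpy as np
print(state())
for n in("scene","side"):
    f=grab_frame(n);cv2.imwrite(f"pics/{n}0.png",f[:,:,::-1])
for n in("scene","side","wrist"):
    c=get_calibration(n);print(n,{k:np.round(v,4).tolist() for k,v in c.items()})
E
```

```text
{'time': 0.0, 'joint_pos': array([ 1.06200580e+00,  5.33398393e-02,  1.61429195e+00,  5.89731563e-06,
        1.47601431e+00, -1.19006031e-01]), 'joint_vel': array([ 0.00042588, -0.00045172, -0.00185833, -0.00074907, -0.00119296,
        0.00045505]), 'joint_efforts': array([ 9.71000045e-04, -3.93697572e+01, -3.70168912e+01, -4.87105251e-05,
        7.22828656e-03,  3.57052636e-05]), 'tool_pos': array([0.23721287, 0.57761304, 0.25507475]), 'tool_rot': array([-3.19810298e-04,  1.93661000e-01,  9.81067971e-01, -9.75643723e-04]), 'contact_force': array([ 0.44309984, -0.15122349,  0.32555855]), 'ft_torque': array([-0.00450706, -0.0497231 ,  0.03522034]), 'grasp_force': 0.0, 'gripper_width': 1.0005176753739684}
scene {'vertical_fov': 46.3116, 'cx': 319.7696, 'cy': 205.4701, 'dist_coeffs': [0.0208, 0.0, 0.0, 0.0, 0.0], 'R': [[0.6735, -0.7391, -0.0123], [-0.4235, -0.3721, -0.826], [0.6059, 0.5615, -0.5636]], 't': [-0.4093, 0.256, 1.0318]}
side {'vertical_fov': 51.7039, 'cx': 319.6031, 'cy': 204.1443, 'dist_coeffs': [-0.0236, 0.0, 0.0, 0.0, 0.0], 'R': [[0.9476, -0.3191, 0.0165], [-0.1459, -0.4782, -0.8661], [0.2843, 0.8183, -0.4997]], 't': [-0.5192, 0.1208, 0.9225]}
wrist {'vertical_fov': 59.5375, 'cx': 317.1049, 'cy': 198.2804, 'dist_coeffs': [-0.0319, 0.0, 0.0, 0.0, 0.0], 'R': [[0.3804, 0.9248, -0.0026], [0.8901, -0.3653, 0.2725], [0.251, -0.1059, -0.9622]], 't': [-0.6237, -0.0363, 0.3794]}
```

View pics/scene0.png

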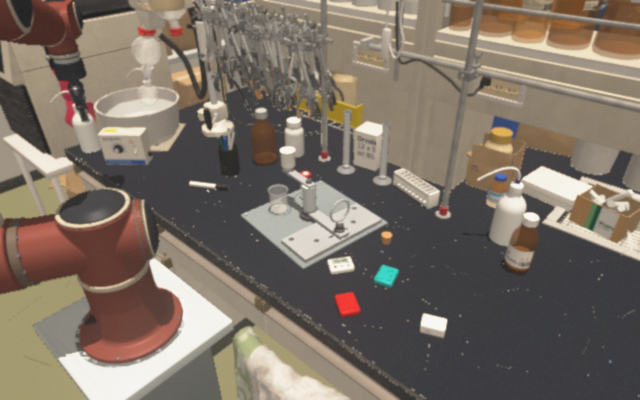

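View pics/side0.png

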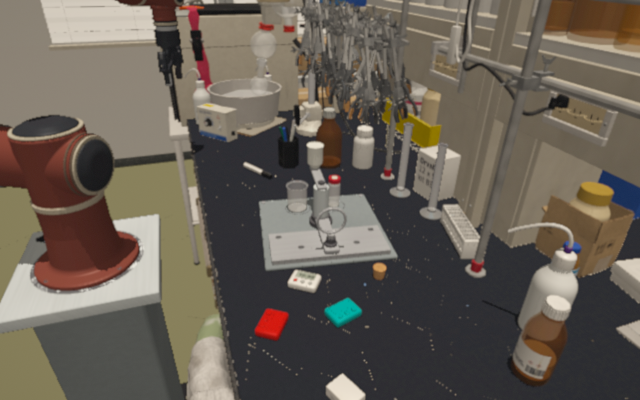

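The beaker (side view, about 297,195) is nearer the robot and the red-capped vial (334,185) is farther away, so the swing should be positive. The ring is at about (331,221) in side and (342,213) in scene. Timer candidates are white with a display (305,281 side, 340,264 scene), red, turquoise, and a plain white block; I leave all of them alone. Next I'll enlarge for pixel positions.

Run:
```python
import cv2
for n,(x,y) in {"scene":(230,165),"side":(250,160)}.items():
    f=cv2.imread(f"pics/{n}0.png")[y:y+120,x:x+160]
    cv2.imwrite(f"pics/{n}0c.png",cv2.resize(f,None,fx=5,fy=5,interpolation=cv2.INTER_CUBIC))
```

```text
(no output)
```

View pics/scene0c.png

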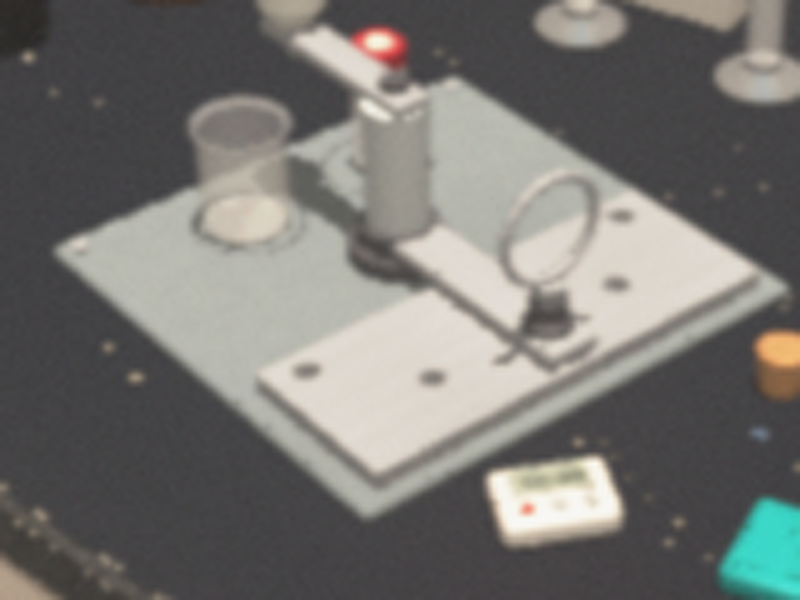

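View pics/side0c.png

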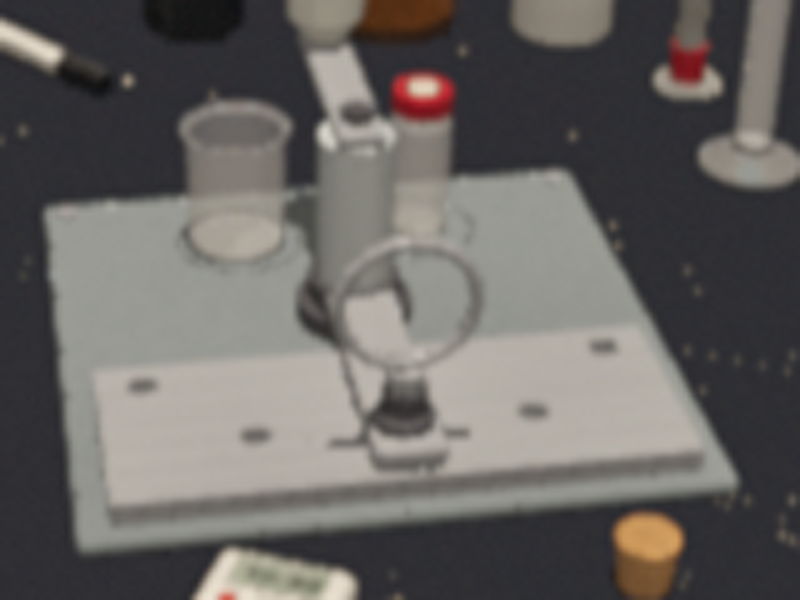

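The open beaker is at the nearer-robot station (scene crop 240,170; side crop 235,180) and the vial is at the far one. That confirms a positive swing. The ring centre is at scene crop (550,228) and side crop (408,302). The holes are visible in both views.

```bash
cat > h.py <<'E'
from plant import *
import cv2,numpy as np
from scipy.optimize import least_squares
from scipy.spatial.transform import Rotation as Rot
def cam(n):
    c=get_calibration(n);f=200/np.tan(np.radians(c["vertical_fov"]/2))
    return np.array([[f,0,c["cx"]],[0,f,c["cy"]],[0,0,1]]),np.array(c["dist_coeffs"]),np.array(c["R"]),np.array(c["t"])
def ray(n,uv):
    K,d,R,t=cam(n);p=cv2.undistortPoints(np.array([[uv]],float),K,d)[0,0]
    v=R.T@np.r_[p,1];return -R.T@t,v/np.linalg.norm(v)
def onz(n,uv,z):
    o,v=ray(n,uv);return o+v*(z-o[2])/v[2]
def tri(a,b):
    (o1,v1),(o2,v2)=a,b
    s=np.linalg.lstsq(np.c_[v1,-v2],o2-o1,rcond=None)[0];p,q=o1+s[0]*v1,o2+s[1]*v2
    return (p+q)/2,np.linalg.norm(p-q)
def rot(s=None):
    w,x,y,z=(s or state())["tool_rot"];return Rot.from_quat([x,y,z,w]).as_matrix()
E
python3 - <<'E'
from h import *
np.set_printoptions(precision=4,suppress=True)
S=lambda u,v:(230+u/5-.4,165+v/5-.4); D=lambda u,v:(250+u/5-.4,160+v/5-.4)
h1=np.array([onz("scene",S(*p),.02) for p in((306,371),(432,378),(616,284),(622,215))])
h2=np.array([onz("side",D(*p),.02) for p in((142,386),(256,435),(533,411),(603,346))])
print(h1,h2)
h=(h1+h2)[:,:2]/2; a=np.radians([-60,-30,30,60])
# model: hole = c - .13*(cos(yaw+a), sin(yaw+a))
r=least_squares(lambda q:(np.c_[q[0]-.13*np.cos(q[2]+a),q[1]-.13*np.sin(q[2]+a)]-h).ravel(),[.5,.3,1.57]);print("pivot,yaw",r.x,np.abs(r.fun).max())
print("ring",tri(ray("scene",S(550,228)),ray("side",D(408,302))), "pred",r.x[:2]-.13*np.array([np.cos(r.x[2]),np.sin(r.x[2])]))
for p,q in(((57,250),(45,208)),((455,78),(570,170)),((788,288),(737,485)),((370,517),(80,550))):print(onz("scene",S(*p),.008),onz("side",D(*q),.008))
print("hub top",tri(ray("scene",S(395,75)),ray("side",D(357,112))))
for n,uv in(("timer",(340,264)),("stopper",(386,238)),("turq",(386,275)),("red",(347,303)),("pen",(207,185)),("jar",(288,167)),("brown",(263,160)),("clamp1",(346,172)),("clamp2",(382,182)),("white",(294,152)),("tray",(416,195))):print(n,onz("scene",uv,.0))
print(rot())
E
```

```text
[[ 0.4185 -0.0693  0.02  ]
 [ 0.4582 -0.1232  0.02  ]
 [ 0.5869 -0.1431  0.02  ]
 [ 0.6416 -0.1033  0.02  ]] [[ 0.4196 -0.0726  0.02  ]
 [ 0.4599 -0.1262  0.02  ]
 [ 0.5882 -0.1463  0.02  ]
 [ 0.6425 -0.1057  0.02  ]]
pivot,yaw [ 0.5403 -0.0234  1.42  ] 0.00027148442296481834
ring (array([ 0.5232, -0.1482,  0.0933]), np.float64(0.000404743900657795)) pred [ 0.5207 -0.1519]
[0.4127 0.1297 0.008 ] [0.4131 0.1291 0.008 ]
[0.7056 0.0854 0.008 ] [0.7103 0.085  0.008 ]
[ 0.6606 -0.2076  0.008 ] [ 0.6613 -0.2119  0.008 ]
[ 0.3679 -0.1645  0.008 ] [ 0.3687 -0.1683  0.008 ]
hub top (array([ 0.5437, -0.0189,  0.1227]), np.float64(0.004488574945601168))
timer [ 0.4459 -0.2165  0.    ]
stopper [ 0.6088 -0.2413  0.    ]
turq [ 0.4898 -0.3267  0.    ]
red [ 0.3547 -0.3148 -0.    ]
pen [0.4532 0.3486 0.    ]
jar [0.7062 0.2361 0.    ]
brown [0.6833 0.3373 0.    ]
clamp1 [0.81  0.066 0.   ]
clamp2 [ 0.837  -0.0618  0.    ]
white [0.7968 0.2976 0.    ]
tray [ 0.8434 -0.1855  0.    ]
[[-0.925   0.38   -0.0009]
 [ 0.38    0.925  -0.0016]
 [ 0.0002 -0.0018 -1.    ]]
```

Pivot is (0.540, -0.023) and ring is (0.522, -0.150, 0.095), which goes to (0.588, -0.144) after +30°. The finger has to lean about 45° toward +y, but rows only shift the tool and turn it about its own z. I'll go to the left side and check how the arm behaves at the edge of its reach, where the lean may become available.

>>> move_arm:
  targets:
    - [[0, 0.05, -0.02, -0.04, 0], [0, 0.05, -0.02, -0.04, 0], [0, 0.05, -0.02, -0.04, 0], [0, 0.05, -0.02, -0.04, 0], [0, 0.05, -0.02, -0.04, 0]]

```text
time: 0.52
tool_pos: [0.0745, 0.5791, 0.3768]
tool_rot: [-0.0, 0.194, 0.981, -0.0]
contact_force: [0.2, 1.8, -0.4]
gripper_width: 0.297
grasp_force: 0.0
```

>>> move_arm:
  targets:
    - [[0, 0.05, -0.02, -0.04, 0], [0, 0.05, -0.02, -0.04, 0], [0, 0.05, -0.02, -0.04, 0], [0, 0.05, -0.02, -0.04, 0], [0, 0.05, -0.02, -0.04, 0]]

```text
time: 0.93
tool_pos: [-0.0872, 0.5806, 0.497]
tool_rot: [0.0, 0.194, 0.981, -0.0]
contact_force: [-0.1, -0.7, 0.2]
gripper_width: 0.001
grasp_force: 0.0
```

Run:
```python
from h import *
s=state();print(s["joint_pos"].round(3),s["tool_pos"].round(3),s["time"]);print(rot(s).round(3))
```

```text
[ 1.593 -0.067  1.339 -0.     1.87   0.412] [-0.087  0.581  0.497] 0.9333
[[-0.925  0.38   0.   ]
 [ 0.38   0.925 -0.001]
 [-0.    -0.001 -1.   ]]
```

The arm azimuth is now right (q1≈1.59). I'll continue upward to the reach limit and watch whether the tool leans outward.

>>> move_arm:
  targets:
    - [[0, 0, 0, -0.068, 0], [0, 0, 0, -0.068, 0], [0, 0, 0, -0.068, 0], [0, 0, 0, -0.068, 0], [0, 0, 0, -0.068, 0]]

```text
time: 1.35
tool_pos: [-0.0858, 0.5806, 0.7018]
tool_rot: [0.0, 0.193, 0.981, -0.0]
contact_force: [-0.7, 1.6, 0.9]
gripper_width: -0.001
grasp_force: 0.0
```

>>> move_arm:
  targets:
    - [[0, 0, 0, -0.068, 0], [0, 0, 0, -0.068, 0], [0, 0, 0, -0.068, 0], [0, 0, 0, -0.068, 0], [0, 0, 0, -0.068, 0]]

```text
time: 1.77
tool_pos: [-0.0833, 0.5698, 0.8527]
tool_rot: [-0.002, 0.194, 0.981, 0.006]
contact_force: [3.3, -49.1, 13.6]
gripper_width: 0.004
grasp_force: 0.0
```

Run:
```python
from h import *
s=state();print(s["joint_pos"].round(3),s["tool_pos"].round(3),s["time"]);print(rot(s).round(3))
```

```text
[1.586 0.454 0.054 0.003 2.62  0.408] [-0.083  0.57   0.853] 1.7667
[[-0.925  0.38  -0.002]
 [ 0.38   0.925  0.013]
 [ 0.007  0.011 -1.   ]]
```

>>> move_arm:
  targets:
    - [[0, 0.005, 0.012, 0, 0], [0, 0.01, 0.024, 0, 0], [0, 0.01, 0.024, 0, 0]]

```text
time: 2.02
tool_pos: [-0.0798, 0.5806, 0.8431]
tool_rot: [-0.002, 0.194, 0.981, -0.002]
contact_force: [-0.2, -0.7, 0.3]
gripper_width: 0.003
grasp_force: 0.0
```

Run:
```python
from h import *
s=state();print(s["joint_pos"].round(3),s["tool_pos"].round(3),s["time"],s["contact_force"].round(1));print(rot(s).round(3))
```

```text
[1.579 0.47  0.055 0.008 2.619 0.404] [-0.08   0.581  0.843] 2.0167 [-0.2 -0.7  0.3]
[[-0.925  0.38  -0.004]
 [ 0.38   0.925 -0.003]
 [ 0.002 -0.005 -1.   ]]
```

The limits keep the tool vertical, so it can't lean. The other option the task allows is the closed fingertips: straddle the ring's plane and shut the pads inside the ring, below its top bar. The bar then sits in the gap between the fingers above the pads, hooked rather than pinched. I'll look at the finger shape to check that such a gap exists.

Run:
```python
from h import *
s=state();R=rot(s);p=s["tool_pos"]
for n in("wrist","side","scene"):
    K,d,Rc,t=cam(n)
    pts=np.array([p+R@np.array([0,y,z]) for y in(0,.02) for z in(-.048,-.013,.006,.025)])
    uv=cv2.projectPoints(pts,cv2.Rodrigues(Rc)[0],t,K,d)[0][:,0];print(n,uv.round(0).tolist())
f=grab_frame("wrist");cv2.imwrite("pics/w1.png",f[:,:,::-1])
K,d,Rc,t=cam("wrist");print("cam in tool",R.T@(-Rc.T@t-p),"axis",R.T@Rc[2])
```

```text
wrist [[317.0, 385.0], [317.0, 306.0], [317.0, 279.0], [317.0, 258.0], [398.0, 385.0], [376.0, 306.0], [368.0, 279.0], [362.0, 258.0]]
side [[-7.0, -187.0], [-2.0, -168.0], [0.0, -158.0], [3.0, -148.0], [-1.0, -184.0], [4.0, -166.0], [6.0, -156.0], [9.0, -147.0]]
scene [[-224.0, -194.0], [-210.0, -166.0], [-202.0, -152.0], [-195.0, -138.0], [-219.0, -192.0], [-205.0, -165.0], [-197.0, -151.0], [-190.0, -137.0]]
cam in tool [ 0.06874915  0.00214496 -0.11626898] axis [-0.27375467 -0.00347978  0.96179326]
```

View pics/w1.png

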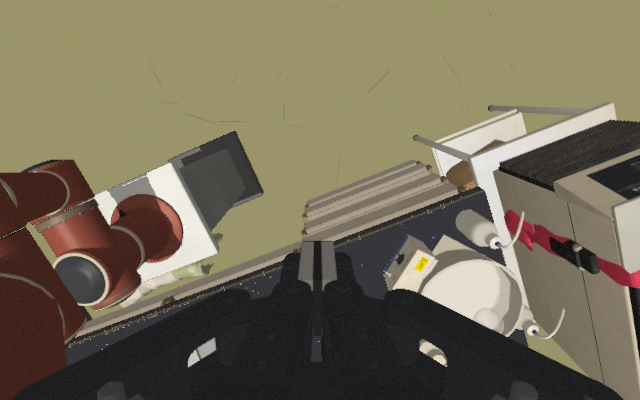

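Pads are closed at (317,240–290). Between the fingers above them there is a narrow dark region (310–325, 290–360). I'll enlarge and brighten it.

Run:
```python
import cv2,numpy as np
f=cv2.imread("pics/w1.png")[225:400,220:420]
f=(255*(f/255.)**.45).astype(np.uint8)
cv2.imwrite("pics/w1c.png",cv2.resize(f,None,fx=4,fy=3.4,interpolation=cv2.INTER_CUBIC))
```

```text
(no output)
```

View pics/w1c.png

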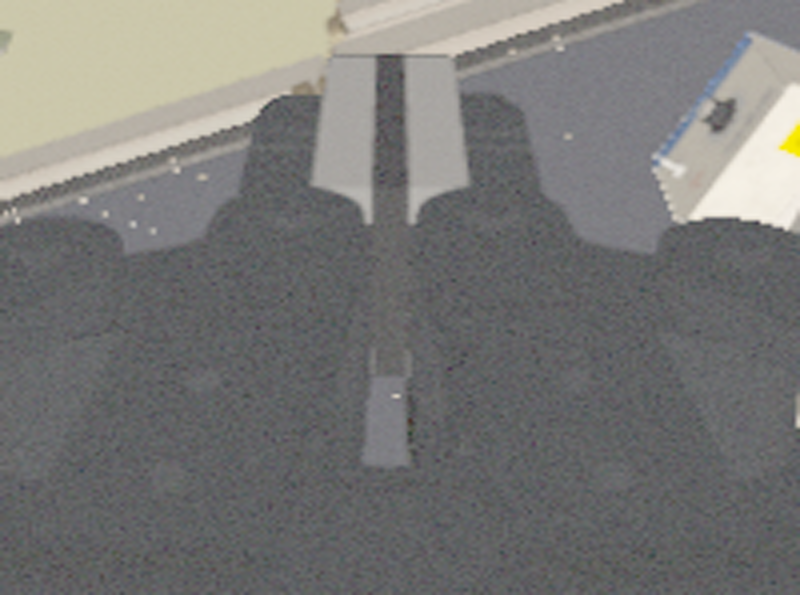

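Bench shows through the fingers at about (317,336–362), so there is a through-gap of roughly 11 px above the pads. The pads stand proud of the finger plates and form a lip. I'll compute the lip height and gap width.

Run:
```python
from h import *
s=state();R=rot(s);p=s["tool_pos"]
def r(u,v):
    o,w=ray("wrist",(u,v));return R.T@(o-p),R.T@w
for u,v in((317,336),(317,362),(317,291),(317,241),(317,330)):
    o,w=r(u,v);print(v,[(x,((o+w*(x-o[0])/w[0])*1000).round(1)[1:].tolist()) for x in(.011,0,-.011)])
for (a,b,v) in((311.2,322.5,360),(312.2,322,338),(313.7,322,250),(301,333.7,241)):
    ya=[]
    for u in(a,b):
        o,w=r(u,v);ya.append([((o+w*(x-o[0])/w[0])*1000).round(1)[1] for x in(.011,0,-.011)])
    print(v,np.subtract(ya[1],ya[0]),ya)
```

```text
336 [(0.011, [-0.1, -43.4]), (0, [-0.1, -29.0]), (-0.011, [-0.1, -14.6])]
362 [(0.011, [-0.1, -52.5]), (0, [-0.1, -39.9]), (-0.011, [-0.1, -27.3])]
291 [(0.011, [-0.1, -21.8]), (0, [-0.1, -3.3]), (-0.011, [-0.1, 15.2])]
241 [(0.011, [-0.1, 18.0]), (0, [-0.2, 44.2]), (-0.011, [-0.2, 70.3])]
330 [(0.011, [-0.1, -41.0]), (0, [-0.1, -26.1]), (-0.011, [-0.1, -11.3])]
360 [2.6 3.1 3.5] [[np.float64(-1.4), np.float64(-1.7), np.float64(-1.9)], [np.float64(1.2), np.float64(1.4), np.float64(1.6)]]
338 [2.5 2.9 3.4] [[np.float64(-1.3), np.float64(-1.5), np.float64(-1.8)], [np.float64(1.2), np.float64(1.4), np.float64(1.6)]]
250 [3.2 3.9 4.5] [[np.float64(-1.4), np.float64(-1.7), np.float64(-2.0)], [np.float64(1.8), np.float64(2.2), np.float64(2.5)]]
241 [13.7 16.4 19. ] [[np.float64(-6.8), np.float64(-8.2), np.float64(-9.5)], [np.float64(6.9), np.float64(8.2), np.float64(9.5)]]
```

The lip is about 13 mm behind the TCP, and the gap above it is about 3 mm wide when shut and free up to the body. With the pads about 4 mm apart, the 6 mm bar fits in the gap but can't pass the lip. I'll move over now.

>>> move_arm:
  targets:
    - [[40, -0.03, -0.003, 0.02, 0], [40, -0.05, -0.005, 0.037, 0], [40, -0.05, -0.005, 0.037, 0], [40, -0.05, -0.005, 0.037, 0], [40, -0.05, -0.005, 0.037, 0]]

```text
time: 2.48
tool_pos: [0.0369, 0.5174, 0.7472]
tool_rot: [-0.001, 0.193, 0.981, -0.002]
contact_force: [0.7, -0.2, -0.0]
gripper_width: 0.401
grasp_force: 0.0
```

>>> move_arm:
  targets:
    - [[40, -0.05, -0.005, 0.037, 0], [40, -0.05, -0.005, 0.037, 0], [40, -0.05, -0.005, 0.037, 0], [40, -0.05, -0.005, 0.037, 0], [40, -0.05, -0.005, 0.037, 0]]

```text
time: 2.9
tool_pos: [0.1696, 0.4464, 0.636]
tool_rot: [-0.001, 0.194, 0.981, -0.002]
contact_force: [0.3, 1.2, -0.1]
gripper_width: 0.408
grasp_force: 0.0
```

>>> move_arm:
  targets:
    - [[40, -0.05, -0.005, 0.037, 0], [40, -0.05, -0.005, 0.037, 0], [40, -0.05, -0.005, 0.037, 0], [40, -0.05, -0.005, 0.037, 0], [40, -0.05, -0.005, 0.037, 0]]

```text
time: 3.32
tool_pos: [0.3023, 0.3753, 0.5248]
tool_rot: [-0.001, 0.194, 0.981, -0.002]
contact_force: [-0.6, 1.5, -0.1]
gripper_width: 0.398
grasp_force: 0.0
```

>>> move_arm:
  targets:
    - [[40, -0.05, -0.005, 0.037, 0], [40, -0.05, -0.005, 0.037, 0], [40, -0.05, -0.005, 0.037, 0], [40, -0.05, -0.005, 0.037, 0], [40, -0.03, -0.003, 0.02, 0]]

```text
time: 3.73
tool_pos: [0.4248, 0.3089, 0.4212]
tool_rot: [-0.003, 0.195, 0.981, -0.004]
contact_force: [-0.4, 0.6, -0.4]
gripper_width: 0.401
grasp_force: 0.0
```

Run:
```python
from h import *
s=state();print(s["joint_pos"].round(3),s["tool_pos"].round(4),s["time"]);R=rot(s);print(R.round(4))
print("to above ring, tool shares",R.T@(np.array([.522,-.150,.20])-s["tool_pos"])/.6)
```

```text
[ 0.488 -0.224  1.604 -0.002  1.77  -0.691] [0.4248 0.3089 0.4212] 3.7333
[[-0.9241  0.3821 -0.0064]
 [ 0.3821  0.9241 -0.006 ]
 [ 0.0036 -0.008  -1.    ]]
to above ring, tool shares [-0.44323911 -0.64201793  0.37216126]
```

>>> move_arm:
  targets:
    - [[40, -0.02, -0.03, 0.01, 0], [40, -0.03, -0.043, 0.024, 0], [40, -0.03, -0.043, 0.024, 0], [40, -0.03, -0.043, 0.024, 0], [40, -0.03, -0.043, 0.024, 0]]

```text
time: 4.15
tool_pos: [0.4549, 0.1653, 0.3611]
tool_rot: [-0.001, 0.193, 0.981, -0.002]
contact_force: [0.3, 0.1, -1.0]
gripper_width: 0.4
grasp_force: 0.0
```

>>> move_arm:
  targets:
    - [[40, -0.03, -0.043, 0.024, 0], [40, -0.03, -0.043, 0.024, 0], [40, -0.03, -0.043, 0.024, 0], [40, -0.03, -0.043, 0.024, 0], [40, -0.03, -0.043, 0.024, 0]]

```text
time: 4.57
tool_pos: [0.4888, 0.0113, 0.2896]
tool_rot: [-0.001, 0.194, 0.981, -0.002]
contact_force: [0.6, 0.3, -0.4]
gripper_width: 0.4
grasp_force: 0.0
```

>>> move_arm:
  targets:
    - [[40, -0.03, -0.043, 0.024, 0], [40, -0.03, -0.043, 0.024, 0], [40, -0.03, -0.043, 0.024, 0], [40, -0.03, -0.043, 0.024, 0], [40, -0.02, -0.03, 0.02, 0]]

```text
time: 4.98
tool_pos: [0.5202, -0.1338, 0.2199]
tool_rot: [-0.001, 0.194, 0.981, -0.003]
contact_force: [0.2, 0.8, 0.2]
gripper_width: 0.4
grasp_force: 0.0
```

>>> move_arm:
  targets:
    - [[40, 0, 0, 0, -0.77], [40, 0, 0, 0, -0.76], [40, 0, 0, 0, -0.76], [40, 0, 0, 0, 0]]

```text
time: 5.32
tool_pos: [0.5202, -0.1317, 0.2208]
tool_rot: [-0.002, 0.075, 0.997, -0.002]
contact_force: [-0.6, 0.4, 0.4]
gripper_width: 0.401
grasp_force: 0.0
```

```bash
cat > q.py <<'E'
from h import *
import sys
s=state();R=rot(s);p=s["tool_pos"];print(s["joint_pos"].round(3),p.round(4),round(s["time"],2),s["gripper_width"].round(3),s["contact_force"].round(1),s["ft_torque"].round(2));print("z",R[:,2].round(4),"y az",np.arctan2(R[1,1],R[0,1]).round(4))
if len(sys.argv)>3:
    g=np.array(sys.argv[1:4],float);print("mm",(R.T@(g-p)*1000).round(1),"shares",(R.T@(g-p)/.6).round(4))
E
python3 q.py .522 -.150 .16
python3 - <<'E'
from h import *
s=state();f=grab_frame("wrist");cv2.imwrite("pics/w2.png",f[:,:,::-1])
E
```

```text
Traceback (most recent call last):
  File "q.py", line 3, in <module>
    s=state();R=rot(s);p=s["tool_pos"];print(s["joint_pos"].round(3),p.round(4),round(s["time"],2),s["gripper_width"].round(3),s["contact_force"].round(1),s["ft_torque"].round(2));print("z",R[:,2].round(4),"y az",np.arctan2(R[1,1],R[0,1]).round(4))
                                                                                                   ^^^^^^^^^^^^^^^^^^^^^^^^
AttributeError: 'float' object has no attribute 'round'
```

View pics/w2.png

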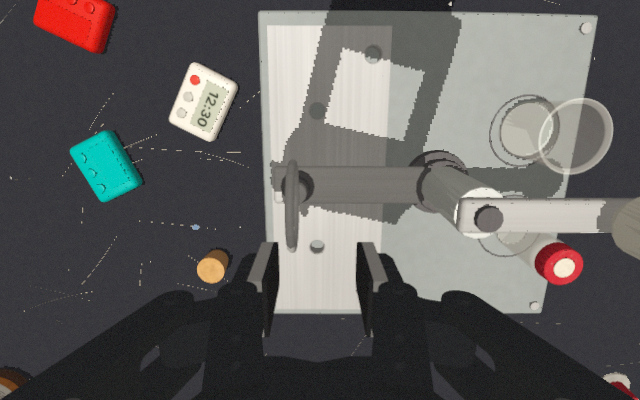

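The ring is seen edge-on at u≈291, v 160–250, well aligned with the tool's yaw. The beaker is at (575,135), the vial at (558,264), and the timer is clear. I'll centre over it and check the offset.

```bash
sed -i 's/s\["gripper_width"\].round(3)/round(s["gripper_width"],3)/' q.py; python3 q.py .522 -.150 .19
python3 - <<'E'
from h import *
s=state();R=rot(s);p=s["tool_pos"]
f=cv2.imread("pics/w2.png")
for u,v,z in((291,165,.095),(291,205,.129),(292,245,.095),(291,180,.124)): print(onz("wrist",(u,v),z).round(4))
print(rot(s).round(4).tolist())
E
```

```text
[-0.384 -0.134  1.854 -0.005  1.423 -1.802] [ 0.5203 -0.1315  0.2208] 5.37 0.4 [-0.3 -0.4 -0.2] [-0.03 -0.01  0.01]
z [-0.0033 -0.0041 -1.    ] y az 1.4189
mm [ -4.6 -17.9  30.9] shares [-0.0077 -0.0298  0.0515]
[ 0.4937 -0.1471  0.095 ]
[ 0.5131 -0.1478  0.129 ]
[ 0.554  -0.1569  0.095 ]
[ 0.4983 -0.1456  0.124 ]
[[-0.9885, 0.1513, -0.0033], [0.1513, 0.9885, -0.0041], [0.0027, -0.0046, -1.0]]
```

>>> move_arm:
  targets:
    - [[40, -0.003, -0.01, 0.01, 0], [40, -0.003, -0.01, 0.02, 0], [40, -0.003, -0.01, 0.02, 0], [40, 0, 0, 0, 0], [40, 0, 0, 0, 0]]

```text
time: 5.78
tool_pos: [0.5218, -0.1502, 0.1883]
tool_rot: [-0.004, 0.076, 0.997, -0.001]
contact_force: [0.9, -0.8, 0.7]
gripper_width: 0.397
grasp_force: 0.0
```

```bash
python3 q.py .523 -.150 .101
python3 - <<'E'
from h import *
f=grab_frame("wrist");cv2.imwrite("pics/w3.png",f[:,:,::-1]);c=f[120:340,220:420]
cv2.imwrite("pics/w3c.png",cv2.resize(c[:,:,::-1],None,fx=3.6,fy=2.7,interpolation=cv2.INTER_CUBIC))
E
```

```text
[-0.415 -0.088  1.867 -0.005  1.368 -1.833] [ 0.5218 -0.1502  0.1883] 5.78 0.397 [ 0.9 -0.8  0.7] [ 0.01 -0.02 -0.03]
z [-0.0074 -0.0022 -1.    ] y az 1.4196
mm [-1.8  0.6 87.3] shares [-0.003   0.001   0.1455]
```

View pics/w3c.png

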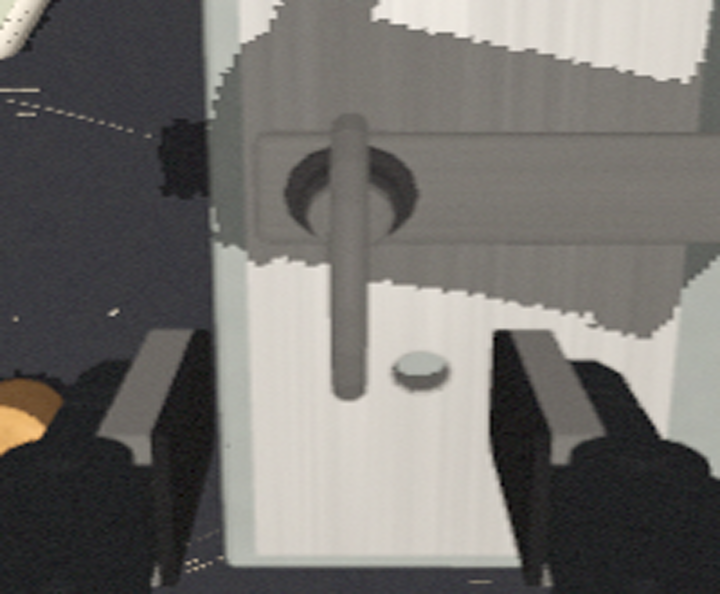

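The ring is centred between the pads (crop u=349 → 317 px) and the yaw is aligned. I'll check the tangential offset from its ends (v≈163 and 267) and descend.

```bash
python3 - <<'E'
from h import *
s=state();R=rot(s);p=s["tool_pos"]
o=-cam("wrist")[2].T@cam("wrist")[3];o=R.T@(o-p)
# tangent lines to ring circle (tool x,z plane), r=.034
def tn(v):
    a,w=ray("wrist",(317,v));w=R.T@w;w=w[[0,2]]/np.linalg.norm(w[[0,2]]);n=np.array([-w[1],w[0]]);return n,n@o[[0,2]]
(n1,c1),(n2,c2)=tn(162.6),tn(267)
zc=(p[2]-.095)
for s1 in(1,-1):
  for s2 in(1,-1):
    x1=(c1+s1*.034-n1[1]*zc)/n1[0];x2=(c2+s2*.034-n2[1]*zc)/n2[0];print(s1,s2,x1,x2)
E
python3 q.py .523 -.150 .101
```

```text
1 1 -0.003712766664762917 -0.07796198508795243
1 -1 -0.003712766664762917 -0.0016810988680663616
-1 1 0.06533294383486794 -0.07796198508795243
-1 -1 0.06533294383486794 -0.0016810988680663616
[-0.414 -0.089  1.866 -0.005  1.368 -1.833] [ 0.5223 -0.1501  0.1894] 5.83 0.4 [ 0.  -0.2  0.1] [0.   0.01 0.04]
z [-0.0057 -0.003  -1.    ] y az 1.4201
mm [-1.1  0.6 88.4] shares [-0.0018  0.001   0.1474]
```

>>> move_arm:
  targets:
    - [[40, 0, 0, 0.03, 0], [40, 0, 0, 0.045, 0], [40, 0, 0, 0.02, 0], [40, 0, 0, 0, 0]]

```text
time: 6.17
tool_pos: [0.5204, -0.1493, 0.13]
tool_rot: [-0.005, 0.075, 0.997, -0.001]
contact_force: [0.4, 0.4, -0.4]
gripper_width: 0.402
grasp_force: 0.0
```

>>> move_arm:
  targets:
    - [[40, -0.003, -0.001, 0.02, 0], [40, -0.003, 0, 0.02, 0], [40, -0.001, 0, 0.008, 0], [40, 0, 0, 0, 0], [40, 0, 0, 0, 0]]

```text
time: 6.58
tool_pos: [0.5266, -0.1517, 0.1047]
tool_rot: [-0.002, 0.075, 0.997, -0.002]
contact_force: [1.0, 0.3, 0.6]
gripper_width: 0.398
grasp_force: 0.0
```

```bash
python3 q.py .5245 -.150 .101
```

```text
[-0.414  0.017  1.916 -0.006  1.212 -1.833] [ 0.5266 -0.1517  0.1047] 6.58 0.398 [1.  0.3 0.6] [-0.01 -0.01  0.06]
z [-0.0042 -0.0038 -1.    ] y az 1.4209
mm [2.3 1.4 3.7] shares [0.0039 0.0023 0.0061]
```

>>> move_arm:
  targets:
    - [[30, 0.003, 0.002, 0.005, 0], [20, 0, 0, 0, 0], [14, 0, 0, 0, 0], [10, 0, 0, 0, 0], [10, 0, 0, 0, 0]]

```text
time: 7.0
tool_pos: [0.5251, -0.1503, 0.1021]
tool_rot: [-0.002, 0.075, 0.997, -0.002]
contact_force: [-0.3, -0.2, 0.5]
gripper_width: 0.099
grasp_force: 0.0
```

```bash
python3 q.py .5245 -.150 .101
python3 - <<'E'
from h import *
f=grab_frame("wrist")[130:350,220:420]
f=(255*(f/255.)**.5).astype(np.uint8)
cv2.imwrite("pics/w4c.png",cv2.resize(f[:,:,::-1],None,fx=3.6,fy=2.7,interpolation=cv2.INTER_CUBIC))
E
```

```text
[-0.413  0.015  1.922 -0.006  1.206 -1.831] [ 0.5251 -0.1503  0.1021] 7.0 0.099 [-0.3 -0.2  0.5] [ 0.04 -0.03  0.01]
z [-0.0033 -0.0042 -1.    ] y az 1.4208
mm [0.6 0.2 1.1] shares [0.001  0.0003 0.0018]
```

View pics/w4c.png

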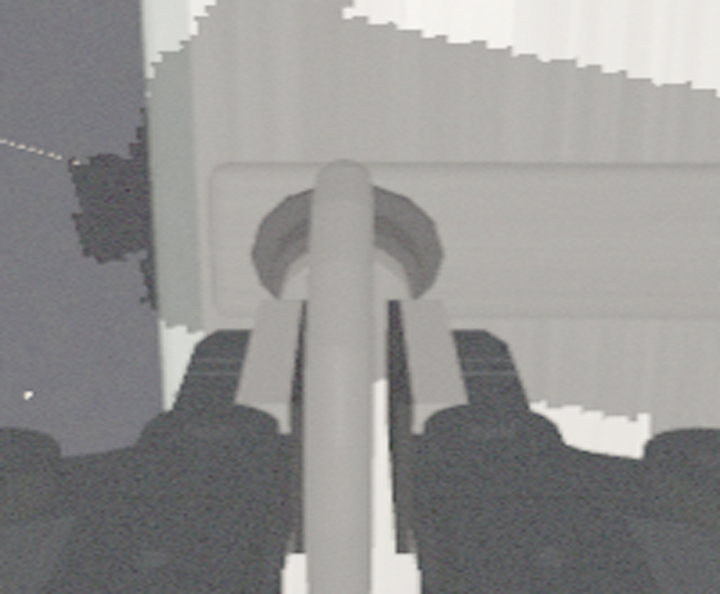

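The view confirms the geometry: the ring bar runs between the pads, and the pad lips at crop v≈550 lead to a wider gap above. The ring sits about 0.8 mm to the −y side of centre. I'll correct that, close to about 4 mm, and watch the forces.

>>> move_arm:
  targets:
    - [[10, 0, -0.0013, 0, 0], [7, 0, 0, 0, 0], [5, 0, 0, 0, 0], [5, 0, 0, 0, 0]]

```text
time: 7.38
tool_pos: [0.5248, -0.151, 0.1017]
tool_rot: [-0.002, 0.075, 0.997, -0.002]
contact_force: [0.8, -0.2, -0.7]
gripper_width: 0.05
grasp_force: 0.0
```

```bash
python3 q.py .5245 -.150 .12
```

```text
[-0.414  0.016  1.922 -0.006  1.206 -1.833] [ 0.5248 -0.151   0.1017] 7.38 0.05 [ 0.8 -0.2 -0.7] [ 0.02 -0.01 -0.  ]
z [-0.0039 -0.0039 -1.    ] y az 1.4208
mm [  0.5   0.9 -18.3] shares [ 0.0009  0.0015 -0.0304]
```

No contact, pads 4.2 mm apart below the bar. Lift gently.

>>> move_arm:
  targets:
    - [[5, 0, 0, -0.004, 0], [5, 0, 0, -0.004, 0], [5, 0, 0, 0, 0]]

```text
time: 7.63
tool_pos: [0.5253, -0.1512, 0.1073]
tool_rot: [-0.001, 0.075, 0.997, -0.002]
contact_force: [-0.0, -0.6, 0.2]
gripper_width: 0.051
grasp_force: 0.0
```

>>> move_arm:
  targets:
    - [[5, 0, 0, -0.004, 0], [5, 0, 0, -0.004, 0], [5, 0, 0, 0, 0]]

```text
time: 7.88
tool_pos: [0.5244, -0.151, 0.1109]
tool_rot: [-0.002, 0.075, 0.997, -0.002]
contact_force: [0.0, -2.3, -5.1]
gripper_width: 0.048
grasp_force: 2.4
```

```bash
python3 q.py .5245 -.150 .12
```

```text
[-0.414  0.003  1.917 -0.006  1.224 -1.833] [ 0.5244 -0.151   0.1109] 7.88 0.048 [ 0.  -2.3 -5.1] [-0.19  0.06 -0.04]
z [-0.005 -0.004 -1.   ] y az 1.4208
mm [ 0.   1.  -9.1] shares [ 0.0001  0.0016 -0.0151]
```

The ring is hooked at TCP z≈0.110, with 5 N down and only 2.4 N on the pad. I'll raise the pin to about 15 mm.

>>> move_arm:
  targets:
    - [[5, 0, -0.0005, -0.006, 0], [5, 0, 0, -0.006, 0], [5, 0, 0, -0.006, 0], [5, 0, 0, -0.005, 0], [5, 0, 0, 0, 0]]

```text
time: 8.3
tool_pos: [0.5248, -0.1511, 0.1254]
tool_rot: [-0.002, 0.075, 0.997, -0.002]
contact_force: [-0.9, -0.4, -6.5]
gripper_width: 0.051
grasp_force: 3.5
```

```bash
python3 q.py .5245 -.150 .1255
python3 - <<'E'
from h import *
f=grab_frame("side")
cv2.imwrite("pics/s5.png",cv2.resize(f[130:280,250:420,::-1],None,fx=4,fy=4,interpolation=cv2.INTER_CUBIC))
E
```

```text
[-0.414 -0.014  1.908 -0.005  1.25  -1.833] [ 0.5248 -0.1511  0.1254] 8.3 0.051 [-0.9 -0.4 -6.5] [-0.04  0.14 -0.03]
z [-0.0039 -0.0037 -1.    ] y az 1.4209
mm [ 0.5  1.  -0.1] shares [ 0.0008  0.0017 -0.0002]
```

The pin is up about 15 mm (6.5 N, matching the spring). Swing in the positive direction in 3° steps along the arc: tool −x, turn −z.

>>> move_arm:
  targets:
    - [[5, -0.0057, 0.0001, 0, -0.25], [5, -0.0113, 0.0003, 0, -0.5], [5, -0.0113, 0.0003, 0, -0.5], [5, 0, 0, 0, 0]]

```text
time: 8.68
tool_pos: [0.5425, -0.1523, 0.1248]
tool_rot: [-0.002, 0.009, 1.0, -0.001]
contact_force: [1.8, 0.7, -7.0]
gripper_width: 0.05
grasp_force: 3.9
```

```bash
cat > a.py <<'E'
from h import *
s=state();p=s["tool_pos"];R=rot(s);c=np.array([.5441,-.0226])
a=np.degrees(np.arctan2(*(c-p[:2])[::-1]))-np.degrees(1.4209)
print("swing",a.round(2),"toolyaw",(np.degrees(np.arctan2(R[1,1],R[0,1]))-np.degrees(1.4209)).round(2),"r",np.hypot(*(c-p[:2])).round(4),"z",p[2].round(4),"F tool",(R.T@s["contact_force"]).round(1),round(s["grasp_force"],1),"t",round(s["time"],2),p.round(4))
E
python3 a.py
```

```text
swing 7.9 toolyaw 7.61 r 0.1297 z 0.1248 F tool [-1.8  0.8  7. ] 3.9 t 8.68 [ 0.5425 -0.1523  0.1248]
```

>>> move_arm:
  targets:
    - [[5, -0.0113, 0.0003, 0, -0.5], [5, -0.0113, 0.0003, 0, -0.5], [5, -0.0113, 0.0003, 0, -0.5], [5, 0, 0, 0, 0]]

```text
time: 9.02
tool_pos: [0.5625, -0.1507, 0.1246]
tool_rot: [-0.002, -0.069, 0.998, -0.001]
contact_force: [0.4, 2.0, -6.8]
gripper_width: 0.051
grasp_force: 3.9
```

>>> move_arm:
  targets:
    - [[5, -0.0113, 0.0003, 0, -0.5], [5, -0.0113, 0.0003, 0, -0.5], [5, -0.0113, 0.0003, 0, -0.5], [5, 0, 0, 0, 0]]

```text
time: 9.35
tool_pos: [0.582, -0.1461, 0.1244]
tool_rot: [-0.002, -0.147, 0.989, -0.001]
contact_force: [-0.1, 2.5, -7.1]
gripper_width: 0.049
grasp_force: 4.0
```

```bash
python3 a.py;python3 - <<'E'
from h import *
f=grab_frame("side")
cv2.imwrite("pics/s6.png",f[:,:,::-1])
# ring end of arm bar vs holes unseen; report bar tip / beaker region pixels: reservoir (bright white) location
K,d,Rc,t=cam("side")
for ang in(0,20,25,30):
    y=1.42+np.radians(ang);q=np.array([[.5403+.095*np.cos(y),-.0234+.095*np.sin(y),.15]])
    print(ang,cv2.projectPoints(q,cv2.Rodrigues(Rc)[0],t,K,d)[0].ravel().round(1))
a=cv2.imread("pics/side0.png")[:,:,::-1].astype(int)
df=np.abs(f.astype(int)-a).sum(2)
for v in(150,160,168):print(v,f[v,280:345].mean(1).astype(int).tolist())
E
```

```text
swing 25.64 toolyaw 25.49 r 0.1292 z 0.1244 F tool [-0.7  2.4  7.1] 4.0 t 9.35 [ 0.582  -0.1461  0.1244]
0 [314.3 156.1]
20 [302.1 157.7]
25 [299.3 158.3]
30 [296.6 159.1]
150 [23, 21, 24, 29, 26, 25, 24, 24, 22, 21, 37, 88, 138, 156, 171, 189, 199, 206, 208, 209, 209, 207, 199, 188, 178, 161, 137, 95, 58, 50, 52, 52, 52, 52, 52, 50, 48, 46, 46, 47, 47, 50, 50, 50, 50, 50, 51, 51, 51, 50, 51, 51, 51, 51, 50, 49, 48, 49, 47, 47, 47, 47, 38, 33, 31]
160 [26, 28, 28, 30, 26, 25, 26, 25, 24, 23, 30, 72, 117, 132, 137, 138, 139, 141, 143, 147, 148, 144, 144, 144, 139, 135, 123, 89, 58, 52, 51, 51, 52, 52, 50, 48, 46, 53, 53, 53, 54, 53, 52, 53, 54, 54, 54, 53, 54, 53, 53, 53, 55, 56, 58, 59, 59, 60, 62, 61, 55, 50, 42, 34, 32]
168 [52, 52, 49, 44, 40, 38, 37, 38, 38, 37, 37, 38, 49, 73, 98, 115, 124, 126, 129, 129, 129, 128, 125, 116, 97, 70, 53, 50, 50, 52, 51, 52, 51, 51, 50, 52, 52, 52, 50, 49, 49, 43, 41, 42, 43, 42, 44, 42, 43, 41, 42, 43, 42, 42, 42, 40, 40, 41, 40, 36, 34, 43, 55, 58, 52]
```

The reservoir is at u≈299 in the side view, which is about 25–26°, so the arm is following. I'll go to about 29.6° and lower slowly.

>>> move_arm:
  targets:
    - [[5, -0.0057, 0.0007, 0, -0.25], [5, -0.0057, 0.0002, 0, -0.25], [5, -0.0034, 0.0001, 0, -0.16], [5, 0, 0, 0, 0], [5, 0, 0, 0, 0]]

```text
time: 9.82
tool_pos: [0.5902, -0.1433, 0.1248]
tool_rot: [-0.002, -0.181, 0.983, -0.001]
contact_force: [-1.5, 3.5, -7.7]
gripper_width: 0.05
grasp_force: 4.1
```

```bash
python3 a.py
```

```text
swing 29.49 toolyaw 29.44 r 0.1292 z 0.1248 F tool [0.2 3.8 7.7] 4.1 t 9.82 [ 0.5902 -0.1433  0.1248]
```

>>> move_arm:
  targets:
    - [[5, 0, 0.001, 0.003, 0], [5, 0, 0, 0.003, 0], [5, 0, 0, 0, 0]]

```text
time: 10.07
tool_pos: [0.59, -0.1433, 0.121]
tool_rot: [-0.002, -0.181, 0.983, -0.002]
contact_force: [-0.2, 2.2, -6.9]
gripper_width: 0.051
grasp_force: 3.8
```

```bash
python3 a.py
```

```text
swing 29.41 toolyaw 29.45 r 0.1291 z 0.121 F tool [-0.6  2.1  6.9] 3.8 t 10.07 [ 0.59   -0.1433  0.121 ]
```

>>> move_arm:
  targets:
    - [[5, 0, 0, 0.003, 0], [5, 0, 0, 0.003, 0], [5, 0, 0, 0, 0]]

```text
time: 10.32
tool_pos: [0.59, -0.1433, 0.1174]
tool_rot: [-0.002, -0.181, 0.983, -0.002]
contact_force: [-1.2, 1.7, -5.6]
gripper_width: 0.049
grasp_force: 3.7
```

```bash
python3 a.py
```

```text
swing 29.39 toolyaw 29.45 r 0.1291 z 0.1174 F tool [0.5 2.  5.6] 3.7 t 10.32 [ 0.59   -0.1433  0.1174]
```

The spring load is still 5.6 N at about 7.5 mm pin height, so the pin tip is in the hole. I'll lower it home.

>>> move_arm:
  targets:
    - [[5, 0, 0, 0.004, 0], [5, 0, 0, 0.004, 0], [5, 0, 0, 0.004, 0], [5, 0, 0, 0, 0]]

```text
time: 10.65
tool_pos: [0.5901, -0.1434, 0.1105]
tool_rot: [-0.002, -0.181, 0.983, -0.002]
contact_force: [-0.7, 1.8, -4.3]
gripper_width: 0.051
grasp_force: 3.1
```

```bash
python3 a.py
```

```text
swing 29.45 toolyaw 29.45 r 0.1292 z 0.1105 F tool [-0.   2.   4.3] 3.1 t 10.65 [ 0.5901 -0.1434  0.1105]
```

>>> move_arm:
  targets:
    - [[5, 0, 0, 0.005, 0], [5, 0, 0, 0.005, 0], [5, 0, 0, 0.003, 0], [5, 0, 0, 0, 0]]

```text
time: 10.98
tool_pos: [0.5904, -0.1437, 0.1031]
tool_rot: [-0.002, -0.181, 0.983, -0.002]
contact_force: [-0.4, -0.5, -0.0]
gripper_width: 0.049
grasp_force: 0.0
```

```bash
python3 a.py
```

```text
swing 29.53 toolyaw 29.45 r 0.1297 z 0.1031 F tool [ 0.6 -0.4  0. ] 0.0 t 10.98 [ 0.5904 -0.1437  0.1031]
```

Force went to zero at about z=0.110, the home height. Now I'll open to 40% (straight along the ring's axis), then retreat upward.

>>> move_arm:
  targets:
    - [[12, 0, 0, 0, 0], [25, 0, 0, 0, 0], [40, 0, 0, 0, 0], [40, 0, 0, 0, 0], [40, 0, 0, 0, 0]]

```text
time: 11.4
tool_pos: [0.59, -0.1433, 0.1028]
tool_rot: [-0.002, -0.181, 0.983, -0.002]
contact_force: [-0.0, -0.5, 0.0]
gripper_width: 0.398
grasp_force: 0.0
```

>>> move_arm:
  targets:
    - [[40, 0, 0, -0.02, 0], [40, 0, 0, -0.04, 0], [40, 0, 0, -0.05, 0], [40, 0, 0, -0.05, 0], [40, 0, 0, -0.05, 0]]

```text
time: 11.82
tool_pos: [0.5902, -0.1426, 0.2309]
tool_rot: [-0.002, -0.181, 0.983, -0.002]
contact_force: [0.7, -0.0, 0.1]
gripper_width: 0.402
grasp_force: 0.0
```

>>> move_arm:
  targets:
    - [[40, 0, -0.05, -0.03, 0], [40, 0, -0.05, -0.03, 0], [40, 0, -0.04, -0.03, 0], [40, 0, 0, 0, 0]]

```text
time: 12.15
tool_pos: [0.6227, -0.2254, 0.2892]
tool_rot: [0.001, -0.179, 0.984, -0.005]
contact_force: [-0.1, 0.9, 1.3]
gripper_width: 0.402
grasp_force: 0.0
```

```bash
python3 a.py
python3 - <<'E'
from h import *
f=grab_frame("side");g=grab_frame("scene")
a=cv2.resize(f[145:275,240:410,::-1],(800,600)[:2],interpolation=cv2.INTER_CUBIC)[:, :]
A=cv2.resize(f[150:290,240:400,::-1],(400,350),interpolation=cv2.INTER_CUBIC)
B=cv2.resize(g[145:285,235:395,::-1],(400,350),interpolation=cv2.INTER_CUBIC)
cv2.imwrite("pics/fin.png",np.hstack([A,B]))
E
```

```text
swing 29.78 toolyaw 29.27 r 0.2175 z 0.2892 F tool [-0.2  0.9 -1.3] 0.0 t 12.15 [ 0.6227 -0.2254  0.2892]
```

View pics/fin.png

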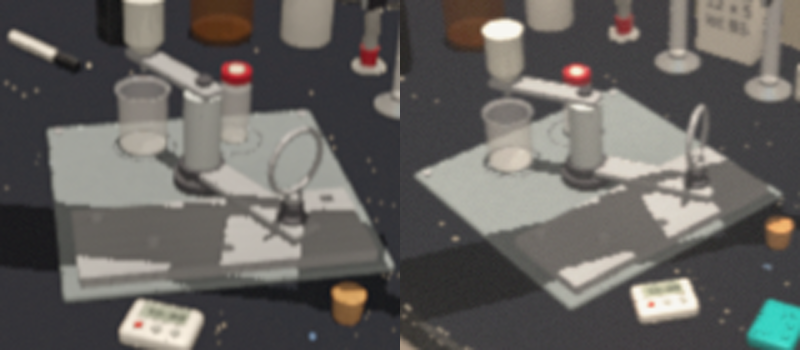

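The spout now stands over the beaker (left panel reservoir 143,25 above beaker 142,110), the ring is one hole round, and the vial, stopper and timer are unmoved. I'll check the ring height, then hand in.

Run:
```python
from h import *
p,e=tri(ray("scene",(354.2,200.2)),ray("side",(358.4,215.2)));print(p,e)
if p[2]<.0985: print(job.job_done())
```

```text
[ 0.59018261 -0.1428662   0.08955847] 0.0011752208065438823
the job is handed in; nothing more can be done
None
```

I handed the job in at about 12 s: the dispensing arm is on the next hole (+30°), the pin measured fully home, and the spout stands over the beaker. The tool couldn't lean, so I hooked the ring with the nearly shut fingertips (about 4 mm apart) inside it, its top bar on the pad lips (at most about 4 N on a pad). While trying for a lean, the third joint read 0.054–0.055 rad against its stated 0.06 limit, and the force reading briefly showed about 50 N with nothing seen nearby.

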